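# Move the drip basket to the drying rail and lock it

### The arm

A 6-joint arm with a two-finger parallel gripper is mounted at the origin on the work surface. World frame = base frame: x ahead of the robot, y to its left, z up, the work surface at z = 0. Lengths are in mm, angles in rad, forces in N, time in s.
With the tool pointing down it reaches from about 275 to 1000 mm from the base axis. Payload 8.4 kg.
Tool frame: the origin (TCP) lies midway between the tips of the shut fingers; the grasp point (between the pads) lies 19 mm behind it; z points along the fingers, y is the line along which they close (so a half turn about z gives the same grasp; the last joint's range is limited). The gripper opens to 85 mm and grips with 20 to 120 N. Pads are 22 mm wide; open, the fingers measure 114 mm over their backs; the gripper's body (76 mm by 85 mm) begins 54 mm behind the grasp point. The pads swing forward as they close: fully open they stand 13 mm farther back than shut.
Start: joints at [-1.256, 0.353, 1.633, -0, 1.155, -0.002], TCP at [194.703, -593.901, 231.281] pointing down, gripper open.
Joint ranges: [-2.63, 2.63], [-0.92, 2.1], [0.06, 2.66], [-1.3, 4.44], [0, 2.69], [-3.02, 3.02]. Speed limits (rad/s): [2.22, 2.22, 2.79, 3.14, 3.14, 3.14].

### API

Orientations are given as [roll, pitch, yaw] about the fixed x, y, z axes, in that order (R = Rz(yaw) Ry(pitch) Rx(roll)).
In Python, from rig import * gives the robot as it stands.
- The arm moves only by the shell command python3 -m jog 'ROWS' [FORCE]. ROWS is JSON, a list of rows, each an object of numbers: "x", "y", "z": the shift along the tool's x, y, z in cm; "spin": the turn about the tool's z in rad; "grip": the closure, from 0 (fully open) to 1 (shut). In form: [{"x": .., "y": .., "z": .., "spin": .., "grip": ..}, ...]. A call has 1 to 20 rows; each row shifts and turns the commanded pose from where the row before left it, along the tool's axes as they then stand; what a row does not reach is not made up. A row lasts 1/12 s, in which the tool goes at most 41.7 mm and 7.16 degrees, less where a joint would pass 70% of its speed; a pose out of reach is approached as far as the arm can. A call with a gripper value outside its range is refused whole. The fingers move at their own pace and stop on an object; FORCE is the grip in N (left out, the last holds). Time passes only in rows, so rows that do not move let the fingers close. It gives the time, the measured TCP pose, the force, the opening and the grip force at its end, in the units of the state.
- sense(): the state, without advancing time (a new reading comes with each control period).
- grab_frame(name): name is "scene" or "top"; returns a dict with "pixels" (400x640x3 uint8, blue, green, red), "camera_matrix" (3x3 intrinsics, pixels), "rvec" (rotation vector, rad) and "tvec" (3), from world to camera coordinates, as OpenCV has them. Camera axes: x right, y down, z forward; pixel columns grow to the right and rows downward; lengths in mm; the calibration is good to about 2 mm. A picture is of the moment at which its call begins. There is no depth.
- sign_off(): hands the job in; it is judged then, once.
The state is a dict: "clock": time; "qpos": joint angles; "qvel": joint speeds; "joint_efforts": joint torques, N m; "eef_pos": TCP position; "tcp_rot": TCP orientation; "contact_force": force on the tool from outside, world axes, zero at the start; "wrist_torque": the same for the moment, N m; "opening": opening from 0.0 (shut) to 1.0 (fully open); "grasp_force": force on a finger pad.
Only numpy, scipy, OpenCV 4.12 (cv2) and the standard library are available. Lean on these libraries where they do the work, as an engineer would, in place of code of your own. Each camera call takes 0.05 s, during which the arm holds its last target. There are 200 camera calls.

### The job

On the bottle rack, slide the keeper by its upright grip away from the middle stop to its far end stop, so that the short drying rail is uncovered. Lift the hanging rectangular basket off the long rail, over the middle stop, and hang it on the drying rail; then slide the keeper fully back to its home stop over the basket's hook, to lock it in, and let go. Leave the round tray hanging on the long rail and do not disturb the other things.

Things in the scene. Friction and masses are not known exactly. Their poses are not given: they have to be found in the camera images.
- rack: Grey rack clamped to a white ledge. Origin on the table under the rail at the middle stop; x points away from the robot, y along the rail, z up. Round steel rail (diameter 12 mm, top 185 mm above the table) at x=0: long rail y=-250 to 0 mm, drying rail 0 to 165. Beam behind it (x=55 to 100, top level with the rail); ledge and bottles from x=50, under 195 high; open in front and below.
- middle_stop (a point): Top centre of the middle end stop, between long and drying rail, at rack (0, 0, 203) mm: a plate 7 mm thick along y, 24 mm along x, rising 18 mm above the rail's top. Equal stops stand at rack y=-250 and y=165 mm. At each stop a bracket joins the rail to the beam behind.
- dry_mid (a point): Top of the rail at the middle of the free part of the drying rail, at rack (0, 70, 185) mm: a good place for the basket's hook. The hook may hang 25 to 110 mm beyond the middle stop; the keeper locks it anywhere there.
- keeper (a joint): Position of the sliding keeper along the rack's +y, m: 0 = home stop (drying rail covered), 0.10 = far end stop (uncovered). Friction 2.5 N; it stays where left. Its flat aluminium tongue (x=18 to 60 mm, 13 to 19 mm above the rail's top) covers y=25 to 115 mm when home, 125 to 215 when open, and passes 7 mm above a hung hook's rear shoulder. When home it blocks lowering a hook onto this rail.
- keeper_grip (a point): Centre of the keeper's upright grip at the height to hold it: 229 mm above the table, at rack x=77, y=130 mm when home. The grip is a grey block 22 mm along rack x, 60 mm along rack y, reaching 25 mm below and 17 mm above this point.
- basket: White hanging carrier with a rectangular basket, 105 to 210 g. Origin: underside of the hook's crown, which rests on the rail's top; axes as the rack's when hung. Crown 6 mm thick, 34 along y, x=-14 to +34 (rear shoulder). Hook gap 17 mm wide; rear lip 18 mm down; front shank 80 mm down to the basket (60 x 80 x 45 mm along x, y, z), centred under the rail, rim 75 and underside 120 mm below the origin.
- basket_tab (a point): Place to hold the basket: on its upright grip tab, 42 mm above the basket's origin. The tab is 16 mm along x, 26 mm along y and spans 6 to 61 mm above the origin. The hook is open at the rear: lift it 20 to 60 mm (about 45 clears the stops; more hits the rail with the basket's rim), then it can be drawn forward (rack -x) off the rail, past the tray, and brought back over the drying rail.
- tray: The same carrier and hook with a shallow round tray (76 mm diameter, 12 mm deep) instead of a basket, on the long rail 100 to 140 mm to one side or the other of the basket. Same origin. Leave it.
- tin: Closed aluminium formula tin, 100 mm diameter, 130 mm high, origin under its centre. Leave it.
- mug: White ceramic mug, 80 mm diameter, 80 mm high, origin under its centre. Leave it.
- scoop: Blue scoop, about 120 mm long, 30 mm high, lying on the table in front of the rack, origin on the table under the bowl, 15 mm from its centre towards the handle. Leave it.
- teat: Clear amber bottle teat, 50 mm diameter, 50 mm high, origin under its centre. Leave it.
- collar: White collar ring, 52 mm diameter, 16 mm high, lying under the drying rail, origin under its centre. Leave it.
- spare: Clear bottle with a cap, 60 mm diameter, 150 mm high, origin under its centre. Leave it.
Mind the look-alikes: they are no part of the job. Leave any green or orange look-alike of the basket alone.

How it is judged (in metres and radians):
On the way, in this order (a step that is already met when the one before it is completed fails the run):
1. the keeper is slid to its far end stop (value of joint keeper above 0.094 m), for 0.2 s.
2. the basket is lifted off the long rail (z of basket in the frame of rack above 0.205 m), for 0.1 s.
3. the basket hangs on the drying rail (x of basket in the frame of rack between -0.012 and 0.012 m and y of basket in the frame of rack between 0.012 and 0.125 m and z of basket in the frame of rack between 0.178 and 0.191 m and angle between basket's own z axis and vertical below 0.2 rad), for 0.2 s.
4. the keeper is slid back to its home stop (value of joint keeper below 0.005 m), for 0.2 s.
At the end, for the whole second after the job is handed in: The basket hangs on the drying rail: its origin within 12 mm of the rail sideways, 12 to 125 mm beyond the middle stop, its crown within 7 mm of the rail's top, tilted under 0.2 rad and at rest (under 0.05 m/s); the keeper is within 5 mm of its home stop; the tray has moved less than 30 mm (all of step 3 and value of joint keeper below 0.005 m and linear speed of basket below 0.05 m/s and distance of tray from where it was at the start of the episode below 0.03 m); the robot touches nothing.
It fails at once if the round tray is moved more than 30 mm (distance of tray from where it was at the start of the episode above 0.03 m).
It fails at once if a thing on the table (tin, mug, scoop, teat, collar, spare bottle) is moved more than 30 mm (distance of any of tin, mug, scoop, teat, collar, spare from where it was at the start of the episode above 0.03 m).
It also fails if it takes over 72 s, if anything falls off the work surface, if the arm or the gripper's body presses on something with over 40 N, if the wrist force passes 120 N, or if a joint passes its speed limit or range.

## Working session

There is one attempt and no reset: what is moved stays moved. The work goes in short steps, Python scripts to look and compute and a shell command to move; the robot and the scene stay as the last step left them, time stands still between calls to the robot, and variables do not carry over. Pictures are saved under pics/ and viewed, at most 10 in all, crops included, and the job is handed in when it is done.

```bash
mkdir -p pics
python3 - <<'E'
from rig import *
import cv2
s=sense();print({k:s[k] for k in('clock','eef_pos','tcp_rot','opening')})
for n in('scene','top'):
    f=grab_frame(n);cv2.imwrite(f'pics/{n}0.png',f['pixels']);R=cv2.Rodrigues(f['rvec'])[0];print(n,(-R.T@f['tvec'].reshape(3)).round(),R[2].round(2),f['camera_matrix'][0][0])
E
```

```text
{'clock': 0.0, 'eef_pos': array([ 194.55439838, -593.43429494,  230.55149633]), 'tcp_rot': array([-3.14016946e+00,  8.70163066e-06,  3.16821257e-01]), 'opening': 0.9966952719412422}
scene [1370.  124.  833.] [-0.79 -0.13 -0.59] 392.1567187629257
top [ 330.  -25. 1145.] [ 0.13  0.02 -0.99] 365.5843015298293
```

View pics/scene0.png

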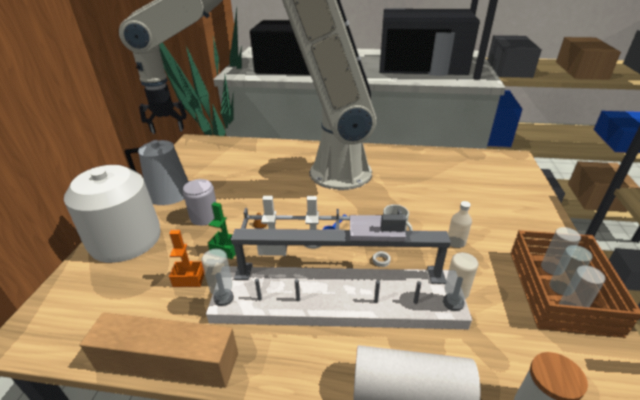

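View pics/top0.png

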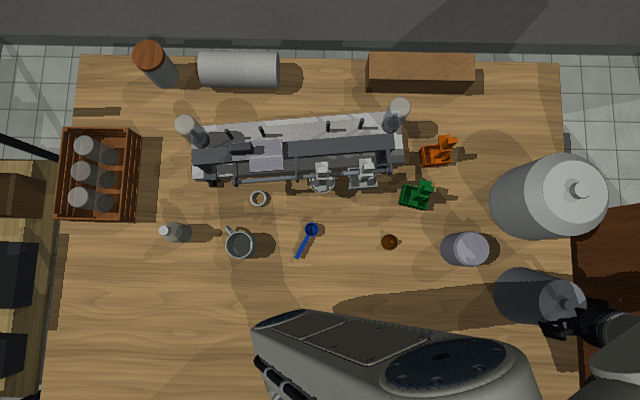

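The top view shows the rack at about (190–410, 115–190). The keeper sits at (265, 152), with its grip at (242, 147). The tray hook is near (320, 172) and the basket near (362, 172). The scoop, mug and teat are in front. I'll enlarge it.

Run:
```python
import cv2
a=cv2.imread('pics/top0.png')[110:215,180:420];cv2.imwrite('pics/c1.png',cv2.resize(a,None,fx=3.33,fy=3.33,interpolation=cv2.INTER_CUBIC))
a=cv2.imread('pics/scene0.png')[185:315,200:480];cv2.imwrite('pics/c2.png',cv2.resize(a,None,fx=2.85,fy=2.85,interpolation=cv2.INTER_CUBIC))
```

```text
(no output)
```

View pics/c1.png

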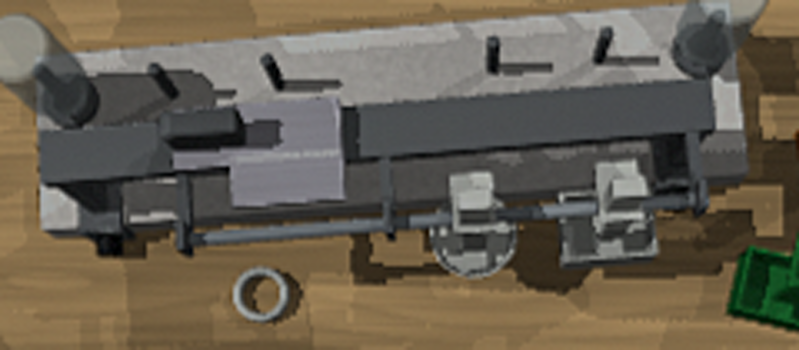

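View pics/c2.png

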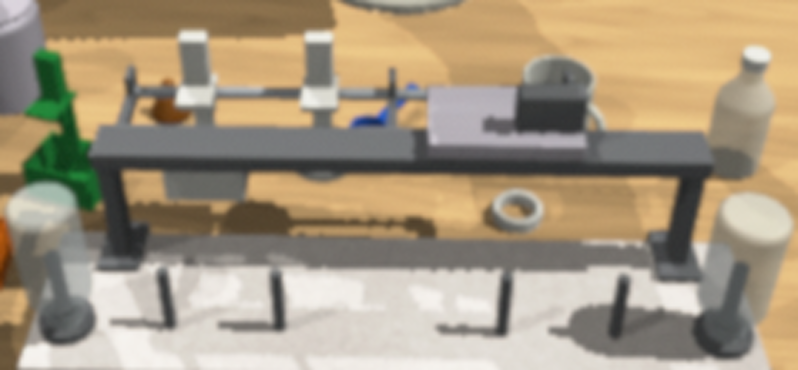

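The crops give the stops in c1 at (184, 243), (388, 226) and (700, 198), and in c2 at (131, 70) and (392, 70). The grip top is at c1 (200, 118) and c2 (553, 90). The basket tab top is at c1 (628, 185) and c2 (193, 37), and the tray tab at c2 (318, 37). I'll fit the rack pose to these points.

```bash
cat > h.py <<'E'
import numpy as np,cv2
from rig import *
from scipy.optimize import least_squares
F={n:grab_frame(n) for n in('top','scene')}
def proj(n,P):
    f=F[n];return cv2.projectPoints(np.array([P],float),f['rvec'],f['tvec'],f['camera_matrix'],None)[0].ravel()
def w(p,P):
    c,s=np.cos(p[2]),np.sin(p[2]);return [p[0]+c*P[0]-s*P[1],p[1]+s*P[0]+c*P[1],P[2]]
t=lambda u,v:np.array([180+u/3.33,110+v/3.33]); s=lambda u,v:np.array([200+u/2.85,185+v/2.85])
E
python3 - <<'E'
from h import *
obs=[('top',t(184,243),(0,165,196)),('top',t(388,228),(0,0,196)),('top',t(700,198),(0,-250,196)),
('scene',s(131,70),(0,-250,203)),('scene',s(392,70),(0,0,203)),('scene',s(553,90),(77,130,246)),('top',t(200,118),(77,130,246)),
('top',t(630,180),(0,'b',246)),('scene',s(193,37),(0,'b',246)),('scene',s(318,37),(0,'t',246)),('top',t(474,202),(0,'t',246))]
def r(p):
    o=[]
    for n,uv,P in obs:
        P=[p[3] if q=='b' else p[4] if q=='t' else q for q in P]; o.append(proj(n,w(p,P))-uv)
    return np.array(o).ravel()
q=least_squares(r,[600,-20,0.0,-200,-80],x_scale=[10,10,.1,10,10],loss='soft_l1')
p=q.x;print(p.round(3));print(r(p).reshape(-1,2).round(1))
print('grip',np.round(w(p,(77,130,229))),'tab',np.round(w(p,(0,p[3],227))),'stop',np.round(w(p,(0,0,203))),'dry',np.round(w(p,(0,70,227))))
E
```

```text
[ 5.27678e+02  4.24350e+01  1.14000e-01 -1.87243e+02 -6.98920e+01]
[[-1.8 -0.7]
 [-0.9 -1.8]
 [-0.5 -1.1]
 [-0.5  0.2]
 [ 0.2  0.5]
 [-2.6 -1.6]
 [ 0.8  2.1]
 [-0.6  1.9]
 [-0.8 -1.2]
 [-0.3 -1.1]
 [-0.3 -0.5]]
grip [589. 180. 229.] tab [ 549. -144.  227.] stop [528.  42. 203.] dry [520. 112. 227.]
```

The rack pose is plausible: basket at rack y = -187, tray at -70 (117 mm apart), yaw 0.114. I'll check it with a wireframe overlay while the tool turns and lifts.

```bash
cat > ov.py <<'E'
from h import *
def ov(p,out,kj=0,by=-187.2,ty=-69.9):
    B=[(( -12,12),(y-3.5,y+3.5),(185,203)) for y in(-250,0,165)]
    B+=[((66,88),(100+kj,160+kj),(204,246)),((18,60),(25+kj,115+kj),(198,204))]
    for y in(by,ty):B+=[((-8,8),(y-13,y+13),(191,246)),((-14,34),(y-17,y+17),(185,191))]
    ims=[]
    for n,(x0,x1,y0,y1) in(('top',(180,420,115,205)),('scene',(200,480,185,290))):
        k=800/(x1-x0);a=cv2.resize(F[n]['pixels'][y0:y1,x0:x1],None,fx=k,fy=k,interpolation=cv2.INTER_CUBIC)
        for b in B:
            c=[[proj(n,w(p,(x,y,z))) for x in b[0] for y in b[1]] for z in b[2]]
            for q in c:
                cv2.polylines(a,[np.int32((np.array([q[i] for i in(0,1,3,2)])-[x0,y0]+.5)*k)],True,(0,0,255) if q is c[1] else (0,220,220),1)
        ims.append(a[:298])
    cv2.imwrite(out,np.vstack(ims))
E
python3 -c "
from ov import *
ov([527.7,42.4,.114],'pics/ov1.png')"
python3 -m jog '[{"z":-1,"spin":-0.124},{"z":-1,"spin":-0.124},{"z":-1,"spin":-0.124},{"z":-1,"spin":-0.124},{"z":-1,"spin":-0.124},{"z":-1,"spin":-0.124},{"z":-1,"spin":-0.124},{"z":-1,"spin":-0.124},{"z":-1,"spin":-0.124},{"z":-1,"spin":-0.124},{"z":-1,"spin":-0.124},{"grip":0}]' 20
```

```text
schema error: expected keys x, y, z, spin, grip
```

View pics/ov1.png

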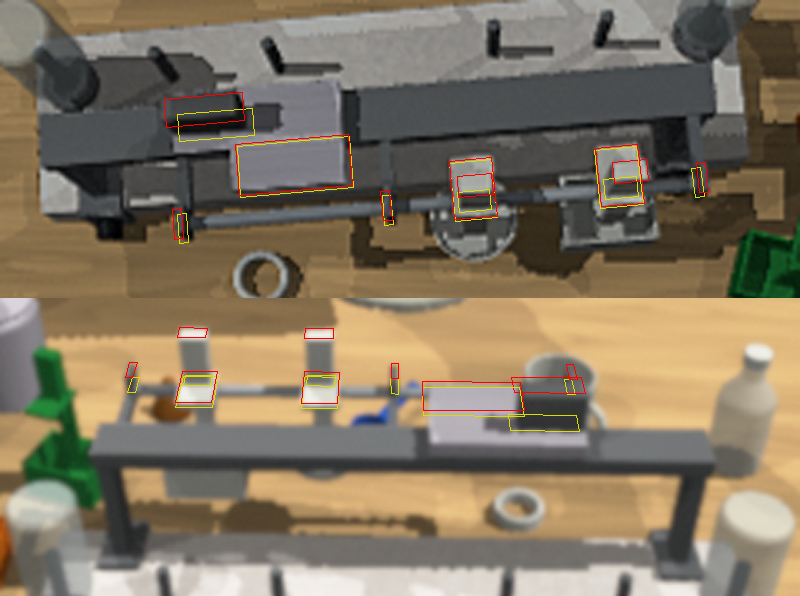

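The overlay fits the hooks, tabs and stops within a few mm; the keeper sits perhaps 5 mm further along +y, which the grip tolerates. Every row needs all five keys.

```bash
python3 -m jog '[{"x":0,"y":0,"z":-1,"spin":-0.124,"grip":0},{"x":0,"y":0,"z":-1,"spin":-0.124,"grip":0},{"x":0,"y":0,"z":-1,"spin":-0.124,"grip":0},{"x":0,"y":0,"z":-1,"spin":-0.124,"grip":0},{"x":0,"y":0,"z":-1,"spin":-0.124,"grip":0},{"x":0,"y":0,"z":-1,"spin":-0.124,"grip":0},{"x":0,"y":0,"z":-1,"spin":-0.124,"grip":0},{"x":0,"y":0,"z":-1,"spin":-0.124,"grip":0},{"x":0,"y":0,"z":-1,"spin":-0.124,"grip":0},{"x":0,"y":0,"z":-1,"spin":-0.124,"grip":0},{"x":0,"y":0,"z":-1,"spin":-0.124,"grip":0},{"x":0,"y":0,"z":0,"spin":0,"grip":0}]' 20
cat > go.py <<'E'
import sys;from h import *
p=[527.7,42.4,.114]
T=np.array(w(p,[float(a) for a in sys.argv[1:4]]));S=sense();e=S['eef_pos'];R=cv2.Rodrigues(np.zeros(3))[0]
from scipy.spatial.transform import Rotation as Q
M=Q.from_euler('xyz',S['tcp_rot']).as_matrix()
c,s_=np.cos(p[2]),np.sin(p[2]);d=e-[p[0],p[1],0]
print('rack now',np.round([c*d[0]+s_*d[1],-s_*d[0]+c*d[1],e[2]],1),'tool shift cm',(M.T@(T-e)/10).round(2),'spin',round(S['tcp_rot'][2]-(np.pi/2+p[2]),3),'t',S['clock'],'F',S['contact_force'].round(1),S['opening'],S['grasp_force'])
E
python3 go.py 77 135 290
```

```text
clock: 1.3
eef_pos: [195.0, -594.7, 343.3]
tcp_rot: [3.141, 0.003, 1.687]
contact_force: [0.8, -0.8, 0.7]
opening: 1.002
grasp_force: 0.0
rack now [-403.2 -594.3  341.2] tool shift cm [73.33 47.41  5.1 ] spin -0.008 t 1.4 F [ 0.2  0.2 -0. ] 0.9971895204091232 0.0
```

```bash
python3 -m jog '[{"x":3,"y":2,"z":0,"spin":0,"grip":0},{"x":3,"y":2,"z":0,"spin":0,"grip":0},{"x":3,"y":2,"z":0,"spin":0,"grip":0},{"x":3,"y":2,"z":0,"spin":0,"grip":0},{"x":3,"y":2,"z":0,"spin":0,"grip":0},{"x":3,"y":2,"z":0,"spin":0,"grip":0},{"x":3,"y":2,"z":0,"spin":0,"grip":0},{"x":3,"y":2,"z":0,"spin":0,"grip":0},{"x":3,"y":2,"z":0,"spin":0,"grip":0},{"x":3,"y":2,"z":0,"spin":0,"grip":0},{"x":3,"y":2,"z":0,"spin":0,"grip":0},{"x":3,"y":2,"z":0,"spin":0,"grip":0},{"x":3,"y":2,"z":0,"spin":0,"grip":0},{"x":3,"y":2,"z":0,"spin":0,"grip":0},{"x":3,"y":2,"z":0,"spin":0,"grip":0},{"x":3,"y":2,"z":0,"spin":0,"grip":0},{"x":3,"y":2,"z":0,"spin":0,"grip":0},{"x":3,"y":2,"z":0,"spin":0,"grip":0},{"x":3,"y":2,"z":0,"spin":0,"grip":0},{"x":3,"y":2,"z":0,"spin":0,"grip":0}]'
python3 go.py 77 135 290
```

```text
clock: 3.07
eef_pos: [526.5, 48.2, 340.4]
tcp_rot: [-3.141, 0.0, 1.677]
contact_force: [1.1, 0.5, 0.2]
opening: 1.001
grasp_force: 0.0
rack now [  1.    7.9 340. ] tool shift cm [12.74  7.54  5.02] spin -0.005 t 3.1667 F [-0.1 -0.1  0.4] 0.9980190797668781 0.0
```

```bash
python3 -m jog '[{"x":3.2,"y":1.9,"z":0,"spin":0,"grip":0},{"x":3.2,"y":1.9,"z":0,"spin":0,"grip":0},{"x":3.2,"y":1.9,"z":0,"spin":0,"grip":0},{"x":3.2,"y":1.9,"z":0,"spin":0,"grip":0},{"x":0,"y":0,"z":2.5,"spin":0,"grip":0},{"x":0,"y":0,"z":2.5,"spin":0,"grip":0},{"x":0,"y":0,"z":0,"spin":0,"grip":0}]'
python3 go.py 77 135 211
python3 -c "
from ov import *
ov([527.7,42.4,.114],'pics/ov2.png')"
```

```text
clock: 3.75
eef_pos: [585.1, 181.3, 285.4]
tcp_rot: [-3.133, 0.002, 1.678]
contact_force: [-1.0, -0.8, -0.6]
opening: 0.997
grasp_force: 0.0
rack now [ 74.8 131.2 290.3] tool shift cm [0.39 0.24 7.93] spin -0.006 t 3.85 F [-0.7 -0.3  0.9] 1.0019319452564814 0.0
```

View pics/ov2.png

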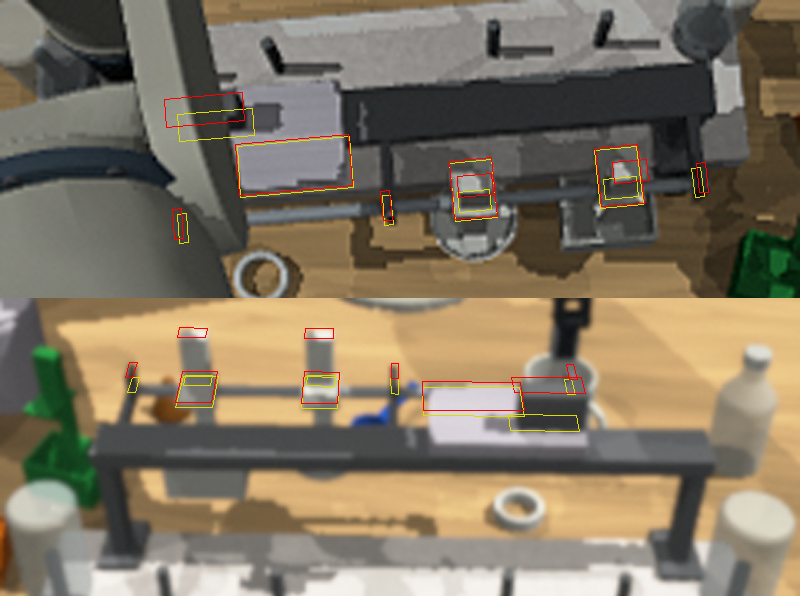

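The rear finger is at (567, 330) and the keeper grip centre at (553, 400), so they line up within about 6 mm. Going down to grip.

```bash
python3 -m jog '[{"x":0,"y":0.1,"z":2,"spin":0,"grip":0},{"x":0,"y":0.1,"z":2,"spin":0,"grip":0},{"x":0,"y":0,"z":2,"spin":0,"grip":0},{"x":0,"y":0,"z":1.9,"spin":0,"grip":0},{"x":0,"y":0,"z":0,"spin":0,"grip":1},{"x":0,"y":0,"z":0,"spin":0,"grip":1},{"x":0,"y":0,"z":0,"spin":0,"grip":1},{"x":0,"y":0,"z":0,"spin":0,"grip":1},{"x":0,"y":0,"z":0,"spin":0,"grip":1},{"x":0,"y":0,"z":0,"spin":0,"grip":1},{"x":0,"y":0,"z":0,"spin":0,"grip":1},{"x":0,"y":0,"z":0,"spin":0,"grip":1}]' 25
python3 go.py 77 231 211
```

```text
clock: 4.95
eef_pos: [594.1, 182.8, 214.7]
tcp_rot: [3.132, -0.001, 1.68]
contact_force: [13.4, 1.1, -1.5]
opening: 0.257
grasp_force: 33.0
rack now [ 81.9 132.  214.8] tool shift cm [ 9.9  -0.54  0.38] spin -0.004 t 5.05 F [12.9  0.8 -0.8] 0.2501245786158708 32.941197752952576
```

```bash
python3 -m jog '[{"x":0,"y":0.5,"z":0,"spin":0,"grip":1},{"x":1,"y":0,"z":0,"spin":0,"grip":1},{"x":1.5,"y":0,"z":0,"spin":0,"grip":1},{"x":1.5,"y":0,"z":0,"spin":0,"grip":1},{"x":1.5,"y":0,"z":0,"spin":0,"grip":1},{"x":1.5,"y":0,"z":0,"spin":0,"grip":1},{"x":1.5,"y":0,"z":0,"spin":0,"grip":1},{"x":1,"y":0,"z":0,"spin":0,"grip":1},{"x":0,"y":0,"z":0,"spin":0,"grip":1}]'
python3 go.py 82 231 211
```

```text
clock: 5.8
eef_pos: [584.4, 276.2, 214.4]
tcp_rot: [3.141, 0.004, 1.682]
contact_force: [-4.0, -10.5, 12.2]
opening: 0.254
grasp_force: 33.8
rack now [ 82.9 225.8 214.4] tool shift cm [ 0.52 -0.09  0.34] spin -0.004 t 5.9 F [-4.5 -6.5 10.5] 0.25206115941208274 33.60180616378784
```

```bash
python3 -m jog '[{"x":0.4,"y":0,"z":0,"spin":0,"grip":1},{"x":0.4,"y":0,"z":0,"spin":0,"grip":1},{"x":0.4,"y":0,"z":0,"spin":0,"grip":1},{"x":0,"y":0,"z":0,"spin":0,"grip":1},{"x":0,"y":0,"z":0,"spin":0,"grip":1},{"x":0,"y":0,"z":0,"spin":0,"grip":1}]'
python3 go.py 82 231 211
```

```text
clock: 6.4
eef_pos: [583.9, 279.7, 213.7]
tcp_rot: [-3.14, 0.015, 1.68]
contact_force: [0.9, -41.3, 13.2]
opening: 0.256
grasp_force: 34.6
rack now [ 82.8 229.3 213.7] tool shift cm [ 0.17 -0.08  0.26] spin -0.004 t 6.5 F [ -0.3 -41.2  14.9] 0.2512855093928547 34.58998203277588
```

The keeper is against its far stop (about 41 N, 97 mm travelled). I'll release, rise, and move towards the basket.

```bash
python3 -m jog '[{"x":-0.6,"y":0,"z":0,"spin":0,"grip":0.5},{"x":0,"y":0,"z":0,"spin":0,"grip":0},{"x":0,"y":0,"z":0,"spin":0,"grip":0},{"x":0,"y":0,"z":0,"spin":0,"grip":0},{"x":0,"y":0,"z":-2.5,"spin":0,"grip":0},{"x":0,"y":0,"z":-2.5,"spin":0,"grip":0},{"x":0,"y":0,"z":-2.5,"spin":0,"grip":0},{"x":0,"y":0,"z":-2.5,"spin":0,"grip":0},{"x":-3,"y":-0.6,"z":0,"spin":0,"grip":0},{"x":-3,"y":-0.6,"z":0,"spin":0,"grip":0},{"x":-3,"y":-0.6,"z":0,"spin":0,"grip":0},{"x":-3,"y":-0.6,"z":0,"spin":0,"grip":0},{"x":-3,"y":-0.6,"z":0,"spin":0,"grip":0},{"x":-3,"y":-0.6,"z":0,"spin":0,"grip":0},{"x":-3,"y":-0.6,"z":0,"spin":0,"grip":0},{"x":-3,"y":-0.6,"z":0,"spin":0,"grip":0},{"x":-3,"y":-0.6,"z":0,"spin":0,"grip":0},{"x":-3,"y":-0.6,"z":0,"spin":0,"grip":0},{"x":-3,"y":-0.6,"z":0,"spin":0,"grip":0},{"x":-3,"y":-0.6,"z":0,"spin":0,"grip":0}]'
python3 go.py 2 -187 290
python3 -c "
from ov import *
ov([530.5,44,.114],'pics/ov3.png',100,-188.5,-71.5)"
```

```text
clock: 8.17
eef_pos: [551.8, -83.2, 312.5]
tcp_rot: [3.141, -0.0, 1.682]
contact_force: [1.1, 0.4, -0.7]
opening: 0.997
grasp_force: 0.0
rack now [   9.3 -129.7  312.5] tool shift cm [-5.74 -0.69  2.25] spin -0.006 t 8.2667 F [-0.3  0.8  0. ] 1.0028042326166429 0.0
```

View pics/ov3.png

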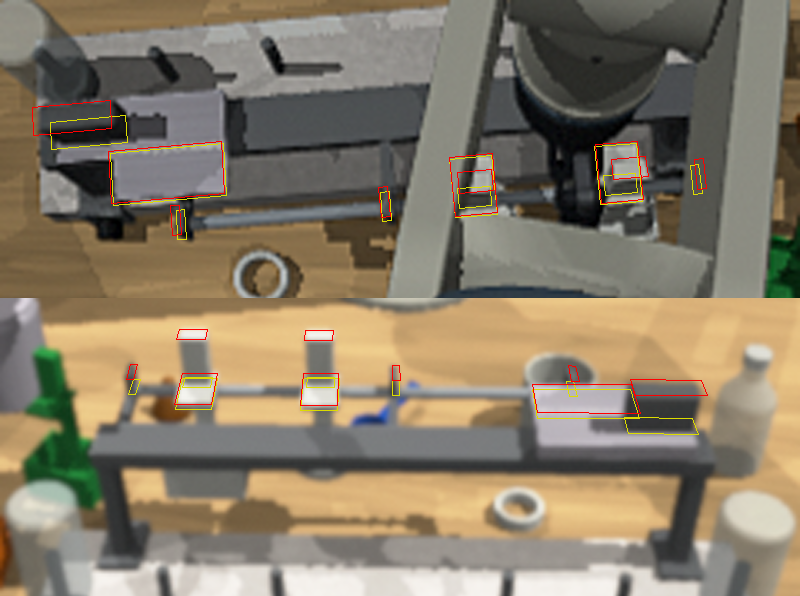

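The keeper is open and the overlay fits; the tongue's left edge is at (534, 400). Now the basket grasp.

```bash
sed -i 's/^p=.*/p=[531.5,44,.114]/' go.py
python3 -m jog '[{"x":-2.9,"y":-0.5,"z":0,"spin":0,"grip":0},{"x":-2.9,"y":-0.5,"z":0,"spin":0,"grip":0},{"x":0,"y":0,"z":2,"spin":0,"grip":0},{"x":0,"y":0,"z":0,"spin":0,"grip":0}]'
python3 go.py 0 -188.5 209
python3 -c "
from ov import *
ov([531.5,44,.114],'pics/ov4.png',100,-188.5,-71.5)"
```

```text
clock: 8.7
eef_pos: [547.2, -140.5, 289.7]
tcp_rot: [-3.138, -0.002, 1.681]
contact_force: [-1.9, 0.8, -1.3]
opening: 1.001
grasp_force: 0.0
rack now [  -4.5 -184.5  291.9] tool shift cm [-0.41  0.46  8.28] spin -0.003 t 8.8 F [ 0.9  0.4 -0.2] 1.0014203324215116 0.0
```

View pics/ov4.png

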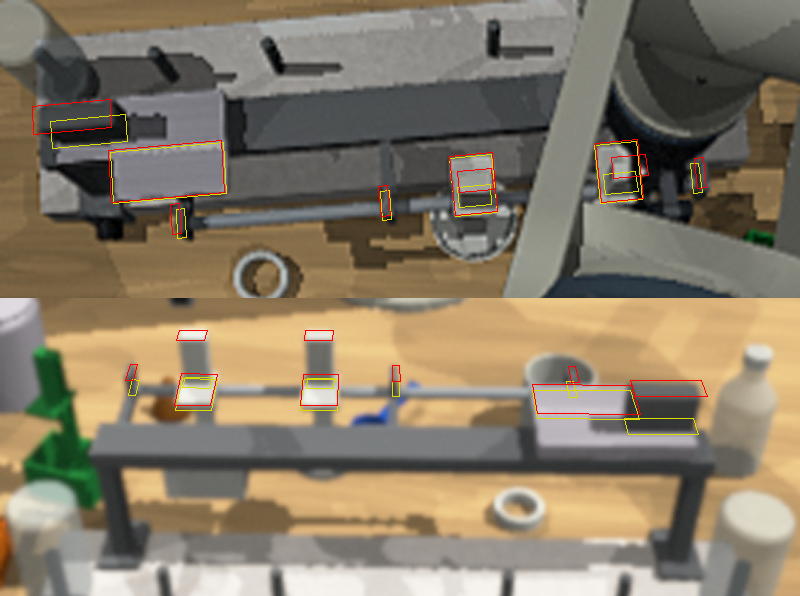

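The tray, tongue and tab outlines fit. The rear finger tip shows at scene (180, 300). I'll check where it should project before going down.

```bash
python3 -c "
from h import *
k=800/280
for n in [(531.5,44,.114)]:
  for P in [(45,-184.5,303),(52,-184.5,303),(52,-188.5,303),(0,-188.5,246)]:
    print(P,((proj('scene',w(n,P))-[200,185])*k+[0,298]).round())
a=F['scene']['pixels'][120:230,220:330]
cv2.imwrite('pics/f.png',cv2.resize(a,None,fx=5,fy=5,interpolation=cv2.INTER_CUBIC))"
```

```text
(45, -184.5, 303) [182. 309.]
(52, -184.5, 303) [180. 314.]
(52, -188.5, 303) [176. 314.]
(0, -188.5, 246) [190. 334.]
```

View pics/f.png

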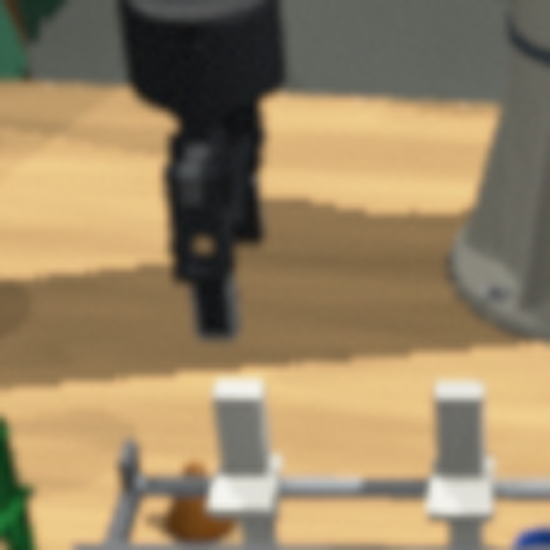

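The finger tip at (217, 335) in this crop matches the prediction, so I'll descend and grasp.

```bash
python3 -m jog '[{"x":-0.4,"y":0.4,"z":2,"spin":0,"grip":0},{"x":0,"y":0,"z":2,"spin":0,"grip":0},{"x":0,"y":0,"z":2,"spin":0,"grip":0},{"x":0,"y":0,"z":2.2,"spin":0,"grip":0},{"x":0,"y":0,"z":0,"spin":0,"grip":1},{"x":0,"y":0,"z":0,"spin":0,"grip":1},{"x":0,"y":0,"z":0,"spin":0,"grip":1},{"x":0,"y":0,"z":0,"spin":0,"grip":1},{"x":0,"y":0,"z":0,"spin":0,"grip":1},{"x":0,"y":0,"z":0,"spin":0,"grip":1},{"x":0,"y":0,"z":0,"spin":0,"grip":1},{"x":0,"y":0,"z":0,"spin":0,"grip":1}]' 40
python3 go.py 0 -188.5 209
```

```text
clock: 10.0
eef_pos: [553.2, -145.1, 211.6]
tcp_rot: [3.14, 0.001, 1.681]
contact_force: [-2.1, 0.3, 6.4]
opening: 0.181
grasp_force: 40.9
rack now [   0.  -190.3  211.6] tool shift cm [ 0.18 -0.    0.26] spin -0.004 t 10.1 F [-1.2  0.6  6.8] 0.18451042073044674 40.89249908924103
```

```bash
python3 -m jog '[{"x":0,"y":0,"z":-0.8,"spin":0,"grip":1},{"x":0,"y":0,"z":-1,"spin":0,"grip":1},{"x":0,"y":0,"z":-1,"spin":0,"grip":1},{"x":0,"y":0,"z":-1,"spin":0,"grip":1},{"x":0,"y":0,"z":-1,"spin":0,"grip":1},{"x":0,"y":0,"z":0,"spin":0,"grip":1},{"x":0,"y":0,"z":0,"spin":0,"grip":1}]'
python3 go.py -115 -190 257
```

```text
clock: 10.68
eef_pos: [553.0, -145.0, 259.2]
tcp_rot: [3.14, 0.001, 1.681]
contact_force: [-0.7, -0.4, -0.7]
opening: 0.184
grasp_force: 39.7
rack now [  -0.8 -190.   258. ] tool shift cm [ -0.05 -11.42   0.1 ] spin -0.004 t 10.7833 F [ 0.4 -0.1 -1.4] 0.1829993707923816 39.699411392211914
```

```bash
python3 -m jog '[{"x":0,"y":-0.8,"z":0,"spin":0,"grip":1},{"x":0,"y":-1.5,"z":0,"spin":0,"grip":1},{"x":0,"y":-1.5,"z":0,"spin":0,"grip":1},{"x":0,"y":-1.5,"z":0,"spin":0,"grip":1},{"x":0,"y":-1.5,"z":0,"spin":0,"grip":1},{"x":0,"y":-1.5,"z":0,"spin":0,"grip":1},{"x":0,"y":-1.5,"z":0,"spin":0,"grip":1},{"x":0,"y":-1.2,"z":0,"spin":0,"grip":1},{"x":0,"y":-0.5,"z":0,"spin":0,"grip":1},{"x":0,"y":0,"z":0,"spin":0,"grip":1}]'
python3 go.py -115 70 257
python3 -c "
from h import *
cv2.imwrite('pics/s5.png',np.vstack([F['scene']['pixels'][120:320,150:500],F['top']['pixels'][60:260,150:500]]))"
```

```text
clock: 11.62
eef_pos: [437.1, -157.6, 258.2]
tcp_rot: [-3.141, -0.0, 1.68]
contact_force: [0.2, -0.4, -1.3]
opening: 0.183
grasp_force: 39.8
rack now [-115.1 -189.8  258.4] tool shift cm [25.98 -0.1   0.14] spin -0.004 t 11.7167 F [ 0.3 -0.6 -1.5] 0.17892265236914517 39.77475643157959
```

View pics/s5.png

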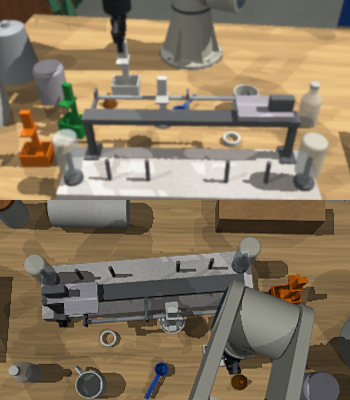

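The white basket hangs upright in the gripper at (123, 75), clear of the rail, and the tray at (162, 90) hasn't moved. That was my tenth picture, so I'll work by numbers from here.

```bash
python3 -m jog '[{"x":1,"y":0,"z":0,"spin":0,"grip":1},{"x":2,"y":0,"z":0,"spin":0,"grip":1},{"x":2,"y":0,"z":0,"spin":0,"grip":1},{"x":2,"y":0,"z":0,"spin":0,"grip":1},{"x":2,"y":0,"z":0,"spin":0,"grip":1},{"x":2,"y":0,"z":0,"spin":0,"grip":1},{"x":2,"y":0,"z":0,"spin":0,"grip":1},{"x":2,"y":0,"z":0,"spin":0,"grip":1},{"x":2,"y":0,"z":0,"spin":0,"grip":1},{"x":2,"y":0,"z":0,"spin":0,"grip":1},{"x":2,"y":0,"z":0,"spin":0,"grip":1},{"x":2,"y":0,"z":0,"spin":0,"grip":1},{"x":2,"y":0,"z":0,"spin":0,"grip":1},{"x":1,"y":0,"z":0,"spin":0,"grip":1},{"x":0,"y":0,"z":0,"spin":0,"grip":1},{"x":0,"y":0,"z":0,"spin":0,"grip":1}]'
python3 go.py 0 69 258
```

```text
clock: 13.15
eef_pos: [409.6, 101.2, 258.2]
tcp_rot: [-3.141, 0.0, 1.683]
contact_force: [-0.3, -0.0, -1.8]
opening: 0.182
grasp_force: 39.7
rack now [-114.6   69.9  258.2] tool shift cm [-0.05 11.46  0.02] spin -0.004 t 13.25 F [-0.6  0.3 -0.5] 0.17848569505561437 39.74822223186493
```

```bash
python3 -m jog '[{"x":0,"y":0.8,"z":0,"spin":0,"grip":1},{"x":0,"y":1.5,"z":0,"spin":0,"grip":1},{"x":0,"y":1.5,"z":0,"spin":0,"grip":1},{"x":0,"y":1.5,"z":0,"spin":0,"grip":1},{"x":0,"y":1.5,"z":0,"spin":0,"grip":1},{"x":0,"y":1.5,"z":0,"spin":0,"grip":1},{"x":0,"y":1.5,"z":0,"spin":0,"grip":1},{"x":0,"y":1.2,"z":0,"spin":0,"grip":1},{"x":0,"y":0.5,"z":0,"spin":0,"grip":1},{"x":0,"y":0,"z":0,"spin":0,"grip":1},{"x":0,"y":0,"z":0,"spin":0,"grip":1}]'
python3 go.py 0.5 70 211.6
```

```text
clock: 14.17
eef_pos: [523.7, 113.1, 258.0]
tcp_rot: [-3.141, 0.0, 1.68]
contact_force: [-0.3, 0.6, -0.6]
opening: 0.182
grasp_force: 39.7
rack now [-2.000e-01  6.980e+01  2.582e+02] tool shift cm [0.02 0.08 4.66] spin -0.004 t 14.2667 F [ 0.9 -0.1 -1.6] 0.18106195018195956 39.686002135276794
```

```bash
python3 -m jog '[{"x":0,"y":0.1,"z":0.8,"spin":0,"grip":1},{"x":0,"y":0,"z":0.8,"spin":0,"grip":1},{"x":0,"y":0,"z":0.6,"spin":0,"grip":1},{"x":0,"y":0,"z":0.5,"spin":0,"grip":1},{"x":0,"y":0,"z":0.5,"spin":0,"grip":1},{"x":0,"y":0,"z":0.5,"spin":0,"grip":1},{"x":0,"y":0,"z":0.3,"spin":0,"grip":1},{"x":0,"y":0,"z":0.2,"spin":0,"grip":1},{"x":0,"y":0,"z":0,"spin":0,"grip":1}]'
python3 go.py 0.5 70 211.6
```

```text
clock: 15.02
eef_pos: [524.9, 113.6, 215.9]
tcp_rot: [-3.141, 0.0, 1.681]
contact_force: [-1.2, 0.0, -0.9]
opening: 0.184
grasp_force: 39.7
rack now [  1.6  69.9 216.4] tool shift cm [ 0.01 -0.11  0.48] spin -0.004 t 15.1167 F [ 0.4  0.1 -1.7] 0.17926812505313583 39.68536376953125
```

```bash
python3 -m jog '[{"x":0,"y":0,"z":0.2,"spin":0,"grip":1},{"x":0,"y":0,"z":0.2,"spin":0,"grip":1},{"x":0,"y":0,"z":0.1,"spin":0,"grip":1},{"x":0,"y":0,"z":0.1,"spin":0,"grip":1},{"x":0,"y":0,"z":0,"spin":0,"grip":1},{"x":0,"y":0,"z":0,"spin":0,"grip":1},{"x":0,"y":0,"z":0,"spin":0,"grip":1}]'
python3 go.py 0.5 70 211.6
```

```text
clock: 15.7
eef_pos: [525.2, 113.7, 211.5]
tcp_rot: [3.141, -0.0, 1.681]
contact_force: [-3.5, -0.7, 11.3]
opening: 0.181
grasp_force: 41.6
rack now [  1.7  69.9 211.5] tool shift cm [ 0.01 -0.12 -0.01] spin -0.004 t 15.8 F [-3.8 -0.9 10.9] 0.18375098380726657 41.56522572040558
```

The hook is seated at the same height as at the start (211.5), with an 11 N reaction. I'll release it and rise towards the keeper.

```bash
python3 -m jog '[{"x":0,"y":0,"z":0,"spin":0,"grip":0.7},{"x":0,"y":0,"z":0,"spin":0,"grip":0.5},{"x":0,"y":0,"z":0,"spin":0,"grip":0},{"x":0,"y":0,"z":0,"spin":0,"grip":0},{"x":0,"y":0,"z":0,"spin":0,"grip":0},{"x":0,"y":0,"z":0,"spin":0,"grip":0},{"x":0,"y":0,"z":-1.5,"spin":0,"grip":0},{"x":0,"y":0,"z":-2,"spin":0,"grip":0},{"x":0,"y":0,"z":-2.5,"spin":0,"grip":0},{"x":0,"y":0,"z":-2.5,"spin":0,"grip":0},{"x":3,"y":1.5,"z":0,"spin":0,"grip":0},{"x":3,"y":1.5,"z":0,"spin":0,"grip":0},{"x":3,"y":1.5,"z":0,"spin":0,"grip":0},{"x":3,"y":1.5,"z":0,"spin":0,"grip":0},{"x":3,"y":1.5,"z":0,"spin":0,"grip":0},{"x":0,"y":0,"z":0,"spin":0,"grip":0}]' 25
python3 go.py 78.5 226 214
python3 -c "
from h import *
a=F['scene']['pixels'].astype(int);k=800/280
# white tab tops / crowns near predicted
for P in [(0,70,246),(0,-71.5,246),(0,-188.5,246)]:
    u,v=proj('scene',w((531.5,44,.114),P)); b=a[int(v)-12:int(v)+25,int(u)-12:int(u)+13].min(2)>185
    y,x=np.nonzero(b);print(P,(u.round(),v.round()),len(x),x.mean()+int(u)-12 if len(x) else 0,y.min()+int(v)-12 if len(x) else 0,y.max()+int(v)-12 if len(x) else 0)"
```

```text
clock: 17.13
eef_pos: [584.4, 275.9, 294.7]
tcp_rot: [3.141, -0.002, 1.683]
contact_force: [-0.6, -1.5, -0.6]
opening: 1.0
grasp_force: 0.0
rack now [ 77.  220.5 294.5] tool shift cm [0.55 0.16 8.05] spin -0.002 t 17.2333 F [ 0.2 -0.5 -0.5] 0.9998141011582274 0.0
(0, 70, 246) (np.float64(365.0), np.float64(198.0)) 28 365.7857142857143 197 218
(0, -71.5, 246) (np.float64(311.0), np.float64(198.0)) 9 308.1111111111111 196 199
(0, -188.5, 246) (np.float64(267.0), np.float64(198.0)) 0 0 0 0
```

The basket tab shows at the predicted drying-rail pixel (366, 197), and its old place is empty. Now I'll grip the keeper.

```bash
python3 -m jog '[{"x":0.5,"y":0.1,"z":2,"spin":0,"grip":0},{"x":0,"y":0,"z":2,"spin":0,"grip":0},{"x":0,"y":0,"z":2,"spin":0,"grip":0},{"x":0,"y":0,"z":2,"spin":0,"grip":0},{"x":0,"y":0,"z":0,"spin":0,"grip":1},{"x":0,"y":0,"z":0,"spin":0,"grip":1},{"x":0,"y":0,"z":0,"spin":0,"grip":1},{"x":0,"y":0,"z":0,"spin":0,"grip":1},{"x":0,"y":0,"z":0,"spin":0,"grip":1},{"x":0,"y":0,"z":0,"spin":0,"grip":1},{"x":0,"y":0,"z":0,"spin":0,"grip":1},{"x":-0.5,"y":0,"z":0,"spin":0,"grip":1},{"x":-1.5,"y":0,"z":0,"spin":0,"grip":1},{"x":-1.5,"y":0,"z":0,"spin":0,"grip":1},{"x":0,"y":0,"z":0,"spin":0,"grip":1}]' 25
python3 go.py 78.5 126 214
```

```text
clock: 18.58
eef_pos: [588.2, 239.9, 216.8]
tcp_rot: [3.14, -0.0, 1.68]
contact_force: [-0.6, -1.8, 6.9]
opening: 0.249
grasp_force: 29.2
rack now [ 78.6 188.9 216.8] tool shift cm [-6.29  0.02  0.28] spin -0.005 t 18.6833 F [-0.7 -2.3  7.4] 0.24884056886306544 29.238305389881134
```

```bash
python3 -m jog '[{"x":-1,"y":0,"z":0,"spin":0,"grip":1},{"x":-1,"y":0,"z":0,"spin":0,"grip":1},{"x":-1,"y":0,"z":0,"spin":0,"grip":1},{"x":-1,"y":0,"z":0,"spin":0,"grip":1},{"x":-1,"y":0,"z":0,"spin":0,"grip":1},{"x":-0.7,"y":0,"z":0,"spin":0,"grip":1},{"x":0,"y":0,"z":0,"spin":0,"grip":1},{"x":0,"y":0,"z":0,"spin":0,"grip":1}]'
python3 go.py 78.5 126 214
```

```text
clock: 19.35
eef_pos: [594.0, 184.1, 216.8]
tcp_rot: [3.14, 0.0, 1.68]
contact_force: [-1.7, -2.3, 7.9]
opening: 0.253
grasp_force: 29.4
rack now [ 78.1 132.2 216.8] tool shift cm [-0.62  0.05  0.28] spin -0.004 t 19.45 F [-2.8 -3.1  8.8] 0.2541728424465784 29.44635719060898
```

```bash
python3 -m jog '[{"x":-0.4,"y":0,"z":0,"spin":0,"grip":1},{"x":-0.4,"y":0,"z":0,"spin":0,"grip":1},{"x":-0.2,"y":0,"z":0,"spin":0,"grip":1},{"x":0,"y":0,"z":0,"spin":0,"grip":1},{"x":0,"y":0,"z":0,"spin":0,"grip":1},{"x":0,"y":0,"z":0,"spin":0,"grip":1},{"x":0,"y":0,"z":0,"spin":0,"grip":1}]'
python3 go.py 78.5 126 214
```

```text
clock: 20.03
eef_pos: [594.8, 176.6, 216.8]
tcp_rot: [3.14, -0.003, 1.681]
contact_force: [-3.8, 7.6, 8.2]
opening: 0.253
grasp_force: 29.4
rack now [ 78.  124.6 216.8] tool shift cm [0.14 0.05 0.28] spin -0.004 t 20.1333 F [-4.3  8.1  8.5] 0.2502771359005102 29.365493953227997
```

```bash
python3 -m jog '[{"x":-0.3,"y":0,"z":0,"spin":0,"grip":1},{"x":-0.2,"y":0,"z":0,"spin":0,"grip":1},{"x":0,"y":0,"z":0,"spin":0,"grip":1},{"x":0,"y":0,"z":0,"spin":0,"grip":1},{"x":0,"y":0,"z":0,"spin":0,"grip":1}]'
python3 go.py 78.5 126 214
```

```text
clock: 20.55
eef_pos: [594.9, 176.1, 216.9]
tcp_rot: [3.14, -0.011, 1.68]
contact_force: [-6.2, 28.6, 5.7]
opening: 0.25
grasp_force: 29.0
rack now [ 78.  124.1 216.9] tool shift cm [0.19 0.05 0.29] spin -0.005 t 20.65 F [-5.1 28.   5.5] 0.2563601820557764 29.0474796295166
```

It's hard against the home stop: 28 N, no further travel, about 100 mm in total. Releasing and retreating.

```bash
python3 -m jog '[{"x":0.4,"y":0,"z":0,"spin":0,"grip":0.5},{"x":0,"y":0,"z":0,"spin":0,"grip":0},{"x":0,"y":0,"z":0,"spin":0,"grip":0},{"x":0,"y":0,"z":0,"spin":0,"grip":0},{"x":0,"y":0,"z":0,"spin":0,"grip":0},{"x":0,"y":0,"z":-1.5,"spin":0,"grip":0},{"x":0,"y":0,"z":-2.5,"spin":0,"grip":0},{"x":0,"y":0,"z":-2.5,"spin":0,"grip":0},{"x":0,"y":0,"z":-2.5,"spin":0,"grip":0},{"x":0,"y":0,"z":-2,"spin":0,"grip":0},{"x":0,"y":0,"z":0,"spin":0,"grip":0},{"x":0,"y":0,"z":0,"spin":0,"grip":0},{"x":0,"y":0,"z":0,"spin":0,"grip":0}]'
python3 go.py 78 124 214
python3 -c "
from h import *
a=F['scene']['pixels'].astype(int);o=cv2.imread('pics/scene0.png').astype(int)
for P in [(0,70,246),(0,-71.5,246)]:
    u,v=proj('scene',w((531.5,44,.114),P)); b=a[int(v)-12:int(v)+25,int(u)-12:int(u)+13].min(2)>185
    y,x=np.nonzero(b);print(P,(u.round(),v.round()),len(x),x.mean()+int(u)-12 if len(x) else 0,y.min()+int(v)-12,y.max()+int(v)-12)
# keeper region vs start picture, small horizontal shifts
for d in range(-4,5):
    print(d,abs(a[216:238,375+d:412+d]-o[216:238,375:412]).mean().round(1),end=' | ')"
```

```text
clock: 21.73
eef_pos: [594.5, 173.2, 324.4]
tcp_rot: [-3.141, 0.0, 1.68]
contact_force: [-0.0, 0.1, -1.0]
opening: 0.999
grasp_force: 0.0
rack now [ 77.  121.3 323.8] tool shift cm [ 0.27  0.12 10.98] spin -0.004 t 21.8333 F [-0.2 -0.3  0.1] 1.00151492190378 0.0
(0, 70, 246) (np.float64(365.0), np.float64(198.0)) 147 363.4421768707483 197 221
(0, -71.5, 246) (np.float64(311.0), np.float64(198.0)) 75 310.48 196 220
-4 15.9 | -3 12.1 | -2 11.5 | -1 13.6 | 0 16.3 | 1 19.9 | 2 23.8 | 3 27.5 | 4 30.2 |
```

The keeper ended about 5 mm further home than where it started, which matches the earlier offset, and the basket and tray are in place. Handing in.

```bash
python3 -c "
from rig import *
print(sign_off())"
```

```text
the job is handed in; nothing more can be done
None
```

The job is handed in at about 22 s, with no verdict returned: by force and image checks the basket hangs on the drying rail, the keeper is back against its home stop, the tray is still in place, and the gripper is clear.

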